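Pack the waveguide kit into its case

ROBOT

A 6-joint arm with a two-finger parallel gripper is mounted at the origin on the work surface. World frame = base frame: x ahead of the robot, y to its left, z up, the work surface at z = 0. Lengths are in m, angles in rad, forces in N, time in s.
With the tool pointing down it reaches from about 0.225 to 0.875 m from the base axis. Payload 3.4 kg.
Tool frame: the origin (TCP) lies on the centre line of the jaws, within the pads' length; the fingertips stand 19 mm ahead of it and the grasp point (between the pads) is the TCP; z points along the fingers, y is the direction in which the jaws open and shut (so a half turn about z gives the same grasp; the last joint's range is limited). The gripper opens to 85 mm and grips with 20 to 120 N. Pads are 22 mm wide; open, the fingers measure 114 mm over their backs; the gripper's body (76 mm by 85 mm) begins 54 mm behind the grasp point. The pads swing forward as they close: fully open they stand 13 mm farther back than shut.
Start: joints at [-1.396, 0.276, 1.505, -0, 1.361, -0.121], TCP at [0.168, -0.55, 0.25] pointing down, gripper open.
Joint ranges: [-2.89, 2.89], [-0.75, 2.08], [0.22, 2.7], [-1.18, 4.32], [0.11, 2.71], [-2.7, 2.7]. Speed limits (rad/s): [2.57, 2.57, 3.14, 3.14, 3.14, 3.14].

INTERFACE

Orientations are given as a 3x3 rotation matrix whose columns are the frame's x, y, z axes.
In Python, from rig import get_obs, viewer, close_job gives the robot as it stands. The module is installed in compiled form; this text tells all that it offers.
- The arm moves only by the tool send_rows, never from a script. Its argument "targets" is one flat list of numbers, 6 for each row, row after row: the shift along the tool's x, y, z each as a share of 2 cm, from -1 to 1, then the turn, a rotation vector about the tool's x, y, z each as a share of 0.08 rad, from -1 to 1. In form: [tx, ty, tz, wx, wy, wz, tx, ty, tz, wx, wy, wz, ...]. A call has 1 to 20 rows; each row shifts and turns the commanded pose from where the row before left it, along the tool's axes as they then stand; what a row does not reach is not made up. A row lasts 1/10 s, in which the tool goes at most 50 mm and 8.59 degrees, less where a joint would pass 70% of its speed; a pose out of reach is approached as far as the arm can. A call with a number of a shift or a turn outside -1 to 1 is refused whole. A call with a gripper value outside its range is refused whole. "fingers" is the closure, from 0 (fully open) to 1 (shut), set as the call begins (left out, the last holds). The fingers move at their own pace and stop on an object; "grip_force" is the grip in N (left out, the last holds). Time passes only in rows, so rows that do not move let the fingers close. It gives the time, the measured TCP pose, the force and the opening at its end, in the units of the state.
- get_obs(): the state, without advancing time (a new reading comes with each control period).
- viewer.camera(name): name is "side" or "top" or "wrist"; returns a dict with "color" (420x560x3 uint8, blue, green, red), "intrinsics" (3x3 intrinsics, pixels), "position" and "rotation" of the camera in the world; the wrist camera has in their place "tool_from_camera" (4x4, takes a point from camera to tool coordinates, whose origin is the TCP and whose axes are the flange's). Camera axes: x right, y up, looking along -z (the intrinsics and any distortion apply to the point x, -y, -z); pixel columns grow to the right and rows downward; lengths in m; the calibration is good to about 2 mm. A picture is of the moment at which its call begins: read the wrist's pose just before it. There is no depth.
- close_job(): hands the job in, once; it reports no verdict.
The state is a dict: "t": time; "joint_positions": joint angles; "dq": joint speeds; "effort": joint torques, N m; "tcp_pos": TCP position; "eef_rot": TCP orientation; "wrist_force": force on the tool from outside, world axes, zero at the start; "moment": the same for the moment, N m; "width": finger opening in m.
Only numpy, scipy, OpenCV 4.12 (cv2) and the standard library are available. Lean on these libraries where they do the work, as an engineer would, in place of code of your own. Each camera call takes 0.05 s, during which the arm holds its last target. There are 200 camera calls.

TASK

Pack the brass waveguide kit: lay the tee, the elbow, the short straight section and the finned load in the open case, each fully down and flat in the pocket of its own outline (T, L, oblong, small square). The four-arm cross and the long straight section belong to another bench, so leave them where they lie.

Things in the scene. Friction and masses are not known exactly. Their poses are not given: they have to be found in the camera images.
- tee: Waveguide tee, three arms, 92 (x) by 63 mm (y). Brass tube 12 mm wide, z 6 to 28 mm, ends in square 34 mm flanges 5 mm thick on whose edges it rests (34 mm tall). Origin: centre of the outline, at the underside. Through tube along x, centre line y = -14.5 mm, back wall y = -20.5 mm, end faces x = +-46 mm; branch at x = 0 to its flange face at y = +31.5 mm (52 mm from the back wall).
- elbow: Waveguide right-angle bend, 63 by 63 mm. Brass tube 12 mm wide, z 6 to 28 mm, ends in square 34 mm flanges 5 mm thick on whose edges it rests (34 mm tall). Origin: centre of the outline, at the underside. One arm along +x at y = -14.5 mm, one along +y at x = -14.5 mm, flange faces at +31.5 mm; outer tube walls at x and y = -20.5 mm (52 mm from the far face); 34 mm tall post at the corner.
- straight: Short straight waveguide section, 76 mm long, a flange on each end. Brass tube 12 mm wide, z 6 to 28 mm, ends in square 34 mm flanges 5 mm thick on whose edges it rests (34 mm tall). Origin: centre of the outline, at the underside. Tube along x, ends alike.
- load: Finned waveguide load: a compact brass block 40 (x) by 34 (y) by 34 mm tall, a square flange at -x, then five upright fins; can be held across its 34 mm (y). Origin: centre of the outline, at the underside.
- cross: Look-alike that stays: four-arm waveguide cross, 92 by 92 mm. Brass tube 12 mm wide, z 6 to 28 mm, ends in square 34 mm flanges 5 mm thick on whose edges it rests (34 mm tall). Origin: centre of the outline, at the underside. Arms along x and y.
- long_straight: Look-alike that stays: long straight waveguide section, 120 mm, a flange on each end. Brass tube 12 mm wide, z 6 to 28 mm, ends in square 34 mm flanges 5 mm thick on whose edges it rests (34 mm tall). Origin: centre of the outline, at the underside. Tube along x.
- tee_tray: T-shaped pocket. Fixed grey insert 130 (x) by 110 mm, 12 mm tall, origin at the pocket's centre, at the underside. White pocket floor 4 mm above it; top lip 8 mm over the floor; about 8 mm free round the part. 108 (x) by 79 mm (y), its two +y corners (29 mm square) filled: the tee fits with its axes as the insert's.
- elbow_tray: L-shaped pocket. Fixed grey insert 130 (x) by 110 mm, 12 mm tall, origin at the pocket's centre, at the underside. White pocket floor 4 mm above it; top lip 8 mm over the floor; about 8 mm free round the part. 79 by 79 mm, its +x+y corner (29 mm square) filled: the elbow fits with its axes as the insert's.
- straight_tray: Oblong pocket. Fixed grey insert 130 (x) by 110 mm, 12 mm tall, origin at the pocket's centre, at the underside. White pocket floor 4 mm above it; top lip 8 mm over the floor; about 8 mm free round the part. 92 (x) by 50 mm (y): the part lies along x, either way round. The four inserts lie in two rows in an open case, its rim 2 mm above them.
- load_tray: Small, nearly square pocket. Fixed grey insert 130 (x) by 110 mm, 12 mm tall, origin at the pocket's centre, at the underside. White pocket floor 4 mm above it; top lip 8 mm over the floor; about 8 mm free round the part. 56 (x) by 50 mm (y): the load lies with its length along x, either way round.
Mind the look-alikes: they are no part of the job. What is shaped like the elbow but blue or pink is not meant.

How it is judged:
At the end, for the whole second after the job is handed in: Tee, elbow, short straight and load lie flat (0.1 rad) in their own pockets, origin within 15 mm of the pocket centre, underside within 3 mm of its floor, released and at rest; the cross and long straight lie flat within 20 mm of where they started (horizontal distance between tee and tee_tray below 0.015 m and z of tee in the frame of tee_tray below 0.007 m and angle between each of tee, elbow, straight, load, cross, long_straight's own z axis and vertical below 0.1 rad and linear speed of each of tee, elbow, straight, load below 0.02 m/s and horizontal distance between elbow and elbow_tray below 0.015 m and z of elbow in the frame of elbow_tray below 0.007 m and horizontal distance between straight and straight_tray below 0.015 m and z of straight in the frame of straight_tray below 0.007 m and horizontal distance between load and load_tray below 0.015 m and z of load in the frame of load_tray below 0.007 m and distance of each of cross, long_straight from where it was at the start of the episode below 0.02 m); the robot touches nothing.
It fails at once if the cross or the long straight section is moved by more than 30 mm (distance of any of cross, long_straight from where it was at the start of the episode above 0.03 m).
It also fails if it takes over 99 s, if anything falls off the work surface, if the arm or the gripper's body presses on something with over 40 N, if the wrist force passes 120 N, or if a joint passes its speed limit or range.

## Working session

There is one attempt and no reset: what is moved stays moved. The work goes in short steps, Python scripts to look and compute and a tool call to move; the robot and the scene stay as the last step left them, time stands still between calls to the robot, and variables do not carry over. Pictures are saved under pics/ and viewed, about 12 in all and at most 16, crops included, and the job is handed in when it is done.

Besides the shell and the picture viewer there is one more tool, called after "Call:" by a JSON object that holds its "api" and its "payload", one argument or row to a line. send_rows: Moves the arm, as the interface text tells. Its arguments: {"type":"object","properties":{"targets":{"type":"array"},"fingers":{"type":"number"},"grip_force":{"type":"number"}},"required":["targets"]}

```bash
mkdir -p pics; python3 - <<'E'
from rig import get_obs, viewer
import cv2, numpy as np
o=get_obs();print(o)
for n in ["top","side"]:
    c=viewer.camera(n);cv2.imwrite(f"pics/{n}0.png",c["color"]);np.savez(f"{n}.npz",K=c["intrinsics"],p=c["position"],R=c["rotation"],img=c["color"]);print(n,c["intrinsics"],c["position"],c["rotation"],[k for k in c])
E
```

```text
{'t': 0.0, 'joint_positions': array([-1.39597302e+00,  2.76588106e-01,  1.50614284e+00,  2.52956408e-05,
        1.36068684e+00, -1.21019657e-01]), 'dq': array([ 0.00089395, -0.00011795, -0.00027965, -0.00071331,  0.00018617,
       -0.00025322]), 'effort': array([ 1.64117871e-03, -4.16761065e+01, -2.45804662e+01, -1.34017068e-04,
        1.08609907e-02,  9.19201398e-06]), 'tcp_pos': array([ 0.16754482, -0.54953235,  0.24943974]), 'eef_rot': array([[ 9.56558300e-01,  2.91540962e-01, -2.93090097e-04],
       [ 2.91541006e-01, -9.56556635e-01,  1.80161268e-03],
       [ 2.44886616e-04, -1.80879535e-03, -9.99998334e-01]]), 'wrist_force': array([ 0.44304651,  1.06054234, -0.45430752]), 'moment': array([0.0342046 , 0.01759518, 0.0087676 ]), 'width': 0.08530885025488558}
top [[405.94646523   0.         270.1531769 ]
 [  0.         405.94646523 207.41907587]
 [  0.           0.           1.        ]] [ 0.34608268 -0.05703647  1.00585325] [[ 2.31479827e-03  9.97132429e-01 -7.56409991e-02]
 [-9.99829370e-01  9.21513519e-04 -1.84494163e-02]
 [-1.83268070e-02  7.56707992e-02  9.96964422e-01]] ['color', 'intrinsics', 'position', 'rotation']
side [[396.24535755   0.         277.09907876]
 [  0.         396.24535755 213.50811793]
 [  0.           0.           1.        ]] [-0.13598025  0.46685416  0.63639346] [[-0.68888172  0.43136633 -0.58255048]
 [-0.72486115 -0.4146821   0.5501046 ]
 [-0.00427666  0.80122521  0.59834761]] ['color', 'intrinsics', 'position', 'rotation']
```

View pics/top0.png

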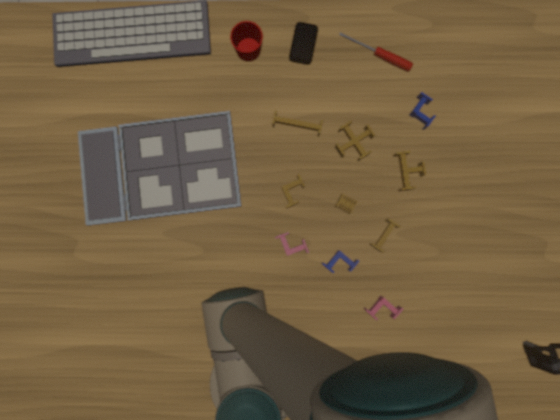

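View pics/side0.png

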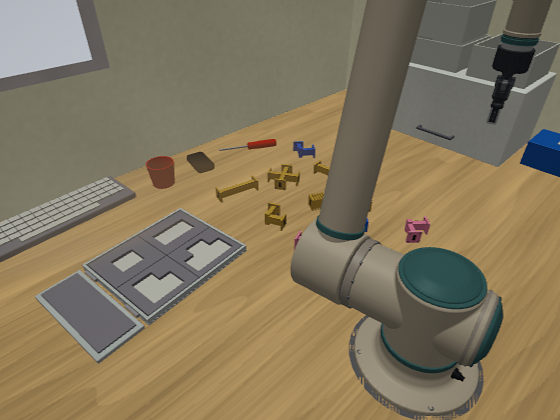

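Candidates seen in the top view, in (column,row):
- **Brass parts:** tee (408,170), elbow (291,191), short straight (384,235), load (345,203).
- **Stay put:** cross (355,141) and long straight (297,124).
- **Not meant:** blue L shapes (425,110) and (340,261), pink L shapes (291,244) and (383,307).

I'll take the brass parts, using the descriptions, and fit silhouettes to measure their poses.

```bash
python3 - <<'E'
import cv2, numpy as np
d=np.load("top.npz");im=d["img"]
hsv=cv2.cvtColor(im,cv2.COLOR_BGR2HSV)
for n,(u,v) in dict(cross=(355,141),long=(297,124),wood=(320,160),wood2=(360,225),load=(345,203),tee=(402,170),st=(384,235),el=(291,191),floor=(150,148),grey=(150,125)).items():
    print(n,im[v,u],hsv[v,u], im[v-1:v+2,u-1:u+2].reshape(-1,3).mean(0).astype(int))
lab=cv2.cvtColor(im,cv2.COLOR_BGR2LAB).astype(int)
m=((hsv[...,0]>=19)&(hsv[...,1]>110)).astype(np.uint8)*255
a=cv2.resize(im[100:260,260:440],None,fx=4,fy=4,interpolation=cv2.INTER_CUBIC)
cv2.imwrite("pics/crop.png",cv2.convertScaleAbs(a[:600],alpha=1.8))
cv2.imwrite("pics/mask.png",cv2.resize(m[100:260,260:440],None,fx=3,fy=3))
E
```

```text
cross [ 43  92 114] [ 21 159 114] [ 45  93 116]
long [ 44  85 108] [ 19 151 108] [ 42  82 104]
wood [ 65  98 120] [ 18 117 120] [ 63  97 119]
wood2 [ 63  97 119] [ 18 120 119] [ 63  97 120]
load [ 47  91 115] [ 19 151 115] [ 47  91 114]
tee [32 66 85] [ 19 159  85] [35 69 89]
st [ 52  94 119] [ 19 144 119] [ 49  91 114]
el [ 66 101 122] [ 19 117 122] [ 63  98 120]
floor [132 141 146] [ 19  24 146] [130 140 144]
grey [79 78 85] [176  21  85] [78 77 82]
```

View pics/crop.png

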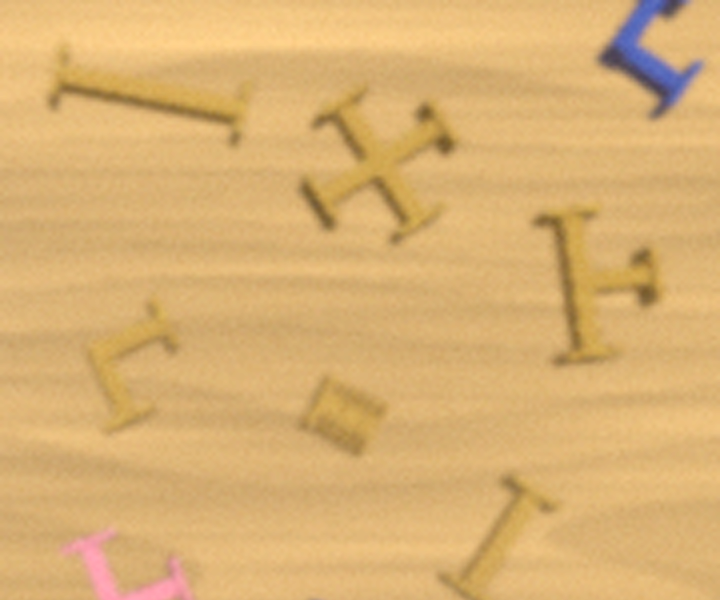

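View pics/mask.png

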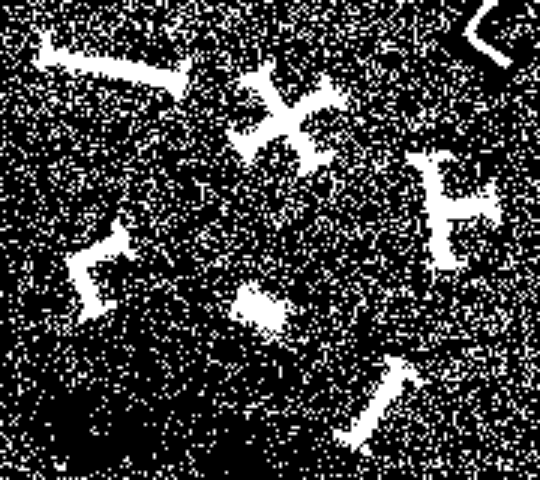

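```bash
cat > fit.py <<'E'
import cv2, numpy as np
from scipy.optimize import minimize
SS=6
def box(x0,x1,y0,y1,z0,z1): return np.array([[x,y,z] for x in(x0,x1) for y in(y0,y1) for z in(z0,z1)])/1000.
def arm(L,ax,s,c,start): # tube to flange face at L along axis, centreline offset c
    t=box(min(s*start,s*L),max(s*start,s*L),c-6,c+6,6,28); f=box(min(s*L,s*(L-5)),max(s*L,s*(L-5)),c-17,c+17,0,34)
    out=[t,f]
    return [b if ax==0 else b[:,[1,0,2]] for b in out]
P=dict(tee=arm(46,0,1,-14.5,0)+arm(46,0,-1,-14.5,0)+arm(31.5,1,1,0,-14.5),
 elbow=arm(31.5,0,1,-14.5,-20.5)+arm(31.5,1,1,-14.5,-20.5)+[box(-20.5,-8.5,-20.5,-8.5,0,34)],
 straight=arm(38,0,1,0,0)+arm(38,0,-1,0,0), load=[box(-20,20,-17,17,0,34)],
 cross=sum([arm(46,a,s,0,0) for a in(0,1) for s in(1,-1)],[]), long_straight=arm(60,0,1,0,0)+arm(60,0,-1,0,0))
T=dict(tee_tray=[[-54,-39.5],[54,-39.5],[54,10.5],[25,10.5],[25,39.5],[-25,39.5],[-25,10.5],[-54,10.5]],
 elbow_tray=[[-39.5,-39.5],[39.5,-39.5],[39.5,10.5],[10.5,10.5],[10.5,39.5],[-39.5,39.5]],
 straight_tray=[[-46,-25],[46,-25],[46,25],[-46,25]],load_tray=[[-28,-25],[28,-25],[28,25],[-28,25]])
def proj(X,cam):
    K,p,R=cam; c=(X-p)@R; c=c*[1,-1,-1]; q=c@K.T; return q[:,:2]/q[:,2:]
def xf(X,q): c,s=np.cos(q[2]),np.sin(q[2]); return X@np.array([[c,s,0],[-s,c,0],[0,0,1]])+[q[0],q[1],q[3] if len(q)>3 else 0]
def unproj(uv,z,cam):
    K,p,R=cam; d=R@(np.linalg.solve(K,[uv[0],uv[1],1])*[1,-1,-1]); return (p+d*(z-p[2])/d[2])[:2]
def sil(name,q,cam,roi):
    x0,y0,w,h=roi; m=np.zeros((h*SS,w*SS),np.uint8)
    f=lambda u:np.round((u-[x0,y0]+.5)*SS*16).astype(np.int32)
    if name in P:
        for b in P[name]: cv2.fillConvexPoly(m,cv2.convexHull(f(proj(xf(b,q),cam))),255,shift=4)
    else:
        t=np.array(T[name])/1000.; ms=[]
        for z in(.004,.012):
            k=np.zeros_like(m); cv2.fillPoly(k,[f(proj(xf(np.c_[t,np.full(len(t),z)],q),cam))],255,shift=4); ms.append(k)
        m=ms[0]&ms[1]
    return cv2.resize(m,(w,h),interpolation=cv2.INTER_AREA)/255.
def fit(name,W,q0,cam,roi,yaws):
    x0,y0,w,h=roi; w_=W[y0:y0+h,x0:x0+w]; best=None
    sc=np.abs(w_).mean()*100
    f=lambda q:-(sil(name,q,cam,roi)*w_).sum()/sc
    for y in yaws:
        for step in(.01,.004):
            s=np.array([*(q0[:2] if step==.01 else r.x[:2]),y if step==.01 else r.x[2]])
            r=minimize(f,s,method="Nelder-Mead",options=dict(initial_simplex=s+np.vstack([np.zeros(3),np.diag([step,step,step*25])]),xatol=1e-4,fatol=1e-5))
        if best is None or r.fun<best.fun: best=r
    return best.x,best.fun
E
cat > run.py <<'E'
from fit import *
d=np.load("top.npz");im=d["img"];cam=(d["K"],d["p"],d["R"])
hsv=cv2.cvtColor(im,cv2.COLOR_BGR2HSV);S=hsv[...,1].astype(float)-134;V=hsv[...,2].astype(float)-113
px=dict(tee=(408,170),elbow=(291,191),straight=(384,235),load=(345,203),cross=(355,141),long_straight=(297,124),tee_tray=(209,188),elbow_tray=(155,191),straight_tray=(204,140),load_tray=(151,147))
out=cv2.resize(im,None,fx=3,fy=3,interpolation=cv2.INTER_CUBIC);res={}
for n,uv in px.items():
    tr="tray" in n; r=22 if n in("elbow","load") else 33
    roi=(uv[0]-r,uv[1]-r,2*r,2*r) if not tr else (uv[0]-27,uv[1]-25,54,50)
    q0=unproj(uv,.008 if tr else .03,cam)
    W=V if tr else S
    q,fv=fit(n,W,q0,cam,roi,np.arange(-np.pi,np.pi,np.pi/6) if n not in("straight","load","long_straight","straight_tray","load_tray") else np.arange(-1.57,1.57,np.pi/6))
    res[n]=q; print(n,np.round(q,4),round(np.hypot(*q[:2]),3),round(fv,2))
    m=(cv2.resize(sil(n,q,cam,roi),None,fx=3,fy=3)>.5).astype(np.uint8)
    c,_=cv2.findContours(m,cv2.RETR_LIST,cv2.CHAIN_APPROX_NONE)
    cv2.drawContours(out,[k+np.array([roi[0]*3,roi[1]*3]) for k in c],-1,(0,0,255),1)
np.save("res.npy",res)
o=cv2.convertScaleAbs(out[300:780,:],alpha=1.6)
cv2.imwrite("pics/fit.png",cv2.resize(o[:,200:1340],(800,int(480*800/1140))))
E
time python3 run.py
```

```text
tee [ 0.5135 -0.3799 -3.0131] 0.639 -5.74
elbow [ 0.4621 -0.0924 -2.718 ] 0.471 -1.8
straight [ 0.3551 -0.3152 -0.5817] 0.475 -1.06
load [ 0.4317 -0.2226  1.0845] 0.486 -1.89
cross [ 0.5871 -0.2454 -2.5696] 0.636 -6.15
long_straight [ 0.6311 -0.1042 -1.7712] 0.64 -3.3
tee_tray [ 0.4804  0.1155 -1.4432] 0.494 -15.14
elbow_tray [ 0.4636  0.2471 -1.4438] 0.525 -9.44
straight_tray [ 0.5916  0.1296 -1.4485] 0.606 -9.03
load_tray [ 0.5751  0.261  -1.448 ] 0.632 -4.47
real	0m8.911s
user	0m9.078s
sys	0m0.220s
```

View pics/fit.png

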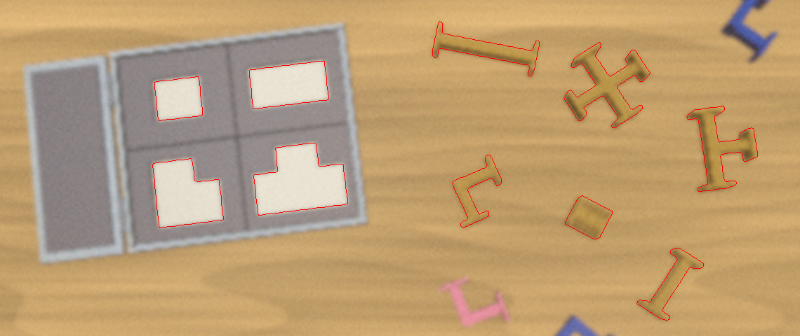

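The overlay agrees with every outline: all four brass parts, both look-alikes and all four pockets. The tray pitch comes out at 132 x 112 mm, as it should. Next I'll write the move planner and start with the load.

```bash
cat > plan.py <<'E'
import sys, numpy as np
from scipy.spatial.transform import Rotation as Ro
from rig import get_obs
res=np.load("res.npy",allow_pickle=True).item()
# part: grip point (local), psi_pick, tray
G=dict(load=((0,0),1.0845,.609),straight=((0,0),2.56,-.866),elbow=((.005,-.0145),.4236,1.274),tee=((0,.004),1.6996,1.569))
def tgt(name,place):
    g,psi,d=G[name]; q=res[name+"_tray"] if place else res[name]
    yaw=res[name][2]+(d if place else 0)
    if not place: psi=res[name][2]+round((psi-res[name][2])/(np.pi/2))*np.pi/2
    else: psi=res[name][2]+round((psi-res[name][2])/(np.pi/2))*np.pi/2+ (d:=(((q[2]-res[name][2])-d+np.pi/2)%np.pi-np.pi/2)+d); yaw=res[name][2]+d
    c,s=np.cos(yaw),np.sin(yaw)
    return np.array([q[0]+c*g[0]-s*g[1],q[1]+s*g[0]+c*g[1]]),psi
def rows(p1,psi,N=None):
    o=get_obs();p,R=o["tcp_pos"],o["eef_rot"]; c,s=np.cos(psi),np.sin(psi)
    Rt=np.array([[c,s,0],[s,-c,0],[0,0,-1]])
    rv=Ro.from_matrix(R.T@Rt).as_rotvec()
    N=N or int(np.ceil(max(np.linalg.norm(p1-p)/.0185,np.linalg.norm(rv)/.075,1)))
    while True:
        w=rv/N; M=sum(R@Ro.from_rotvec(w*i).as_matrix() for i in range(N)); t=np.linalg.solve(M,p1-p)
        row=np.r_[t/.02,w/.08]
        if np.abs(row).max()<=1: break
        N+=1
    print("t",round(o["t"],2),"from",p.round(4),"to",p1.round(4),round(psi,3),"N",N,"row",row.round(3).tolist())
if __name__=="__main__":
    n,w,z=sys.argv[1:4]; xy,psi=tgt(n,w=="place"); rows(np.r_[xy,float(z)],psi,int(sys.argv[4]) if len(sys.argv)>4 else None)
E
python3 plan.py load pick 0.11
python3 - <<'E'
import sys;sys.path.insert(0,'.')
from plan import *
for n in G: print(n,tgt(n,0),tgt(n,1))
E
```

```text
t 0.1 from [ 0.1676 -0.5496  0.2495] to [ 0.4317 -0.2226  0.11  ] 1.084 N 24 row [0.878, -0.194, 0.291, -0.001, -0.0, -0.411]
load (array([ 0.43170172, -0.22255149]), np.float64(1.0844860231374156)) (array([0.57509801, 0.26104927]), np.float64(1.6935449546693309))
straight (array([ 0.35512256, -0.31524838]), np.float64(2.5599119404694526)) (array([0.59159327, 0.12956972]), np.float64(1.6930823799436912))
elbow (array([ 0.45156612, -0.08126973]), np.float64(0.4235471961687285)) (array([0.44983856, 0.2403255 ]), np.float64(1.697787872384615))
tee (array([ 0.51403014, -0.38388627]), np.float64(1.6993041057354632)) (array([0.48441009, 0.11601513]), np.float64(3.2691610143185916))
```

Call:
{"api": "send_rows", "payload": {
  "targets": [0.88,-0.19,0.29,0,0,-0.41,0.88,-0.19,0.29,0,0,-0.41,0.88,-0.19,0.29,0,0,-0.41,0.88,-0.19,0.29,0,0,-0.41,0.88,-0.19,0.29,0,0,-0.41,0.88,-0.19,0.29,0,0,-0.41,0.88,-0.19,0.29,0,0,-0.41,0.88,-0.19,0.29,0,0,-0.41,0.88,-0.19,0.29,0,0,-0.41,0.88,-0.19,0.29,0,0,-0.41,0.88,-0.19,0.29,0,0,-0.41,0.88,-0.19,0.29,0,0,-0.41,0.88,-0.19,0.29,0,0,-0.41,0.88,-0.19,0.29,0,0,-0.41,0.88,-0.19,0.29,0,0,-0.41,0.88,-0.19,0.29,0,0,-0.41,0.88,-0.19,0.29,0,0,-0.41,0.88,-0.19,0.29,0,0,-0.41,0.88,-0.19,0.29,0,0,-0.41,0.88,-0.19,0.29,0,0,-0.41],
  "fingers": 0.15,
  "grip_force": 60
}}

```text
t: 2.1
tcp_pos: [0.4091, -0.2906, 0.1338]
eef_rot: [[0.579, 0.815, -0.0], [0.815, -0.579, 0.0], [0.0, -0.001, -1.0]]
wrist_force: [0.0, -0.3, 0.2]
width: 0.0727
```

```bash
python3 plan.py load pick 0.11
```

```text
t 2.1 from [ 0.4091 -0.2906  0.1338] to [ 0.4317 -0.2226  0.11  ] 1.084 N 5 row [0.697, -0.173, 0.238, -0.001, -0.0, -0.328]
```

Call:
{"api": "send_rows", "payload": {
  "targets": [0.7,-0.17,0.24,0,0,-0.33,0.7,-0.17,0.24,0,0,-0.33,0.7,-0.17,0.24,0,0,-0.33,0.7,-0.17,0.24,0,0,-0.33,0,0,0,0,0,0,0,0,0,0,0,0]
}}

```text
t: 2.7
tcp_pos: [0.4283, -0.2371, 0.1151]
eef_rot: [[0.49, 0.872, -0.0], [0.872, -0.49, -0.001], [-0.001, 0.0, -1.0]]
wrist_force: [0.3, -0.3, -0.4]
width: 0.0723
```

```bash
python3 plan.py load pick 0.11; cat > wr.py <<'E'
from fit import *
from rig import get_obs, viewer
def wrist(fn=None):
    o=get_obs();c=viewer.camera("wrist");T=c["tool_from_camera"];R=o["eef_rot"]
    if fn: cv2.imwrite(fn,c["color"])
    return c["color"],(c["intrinsics"],o["tcp_pos"]+R@T[:3,3],R@T[:3,:3])
def overlay(im,cam,items,fn):
    im=im.copy();roi=(0,0,560,420)
    for n,q in items.items():
        m=(sil(n,q,cam,roi)>.5).astype(np.uint8);c,_=cv2.findContours(m,cv2.RETR_LIST,cv2.CHAIN_APPROX_NONE)
        cv2.drawContours(im,c,-1,(0,0,255),1)
    cv2.imwrite(fn,im)
E
python3 - <<'E'
from wr import *
res=np.load("res.npy",allow_pickle=True).item()
im,cam=wrist();print(cam[1],cam[2].round(3))
np.savez("w1.npz",im=im,K=cam[0],p=cam[1],R=cam[2])
overlay(im,cam,dict(load=res["load"]),"pics/w1.png")
E
```

```text
t 2.7 from [ 0.4283 -0.2371  0.1151] to [ 0.4317 -0.2226  0.11  ] 1.084 N 1 row [0.715, -0.208, 0.255, 0.003, 0.007, -0.327]
[ 0.46701077 -0.1674605   0.23841395] [[ 0.872  0.465  0.154]
 [-0.489  0.828  0.273]
 [-0.    -0.314  0.95 ]]
```

View pics/w1.png

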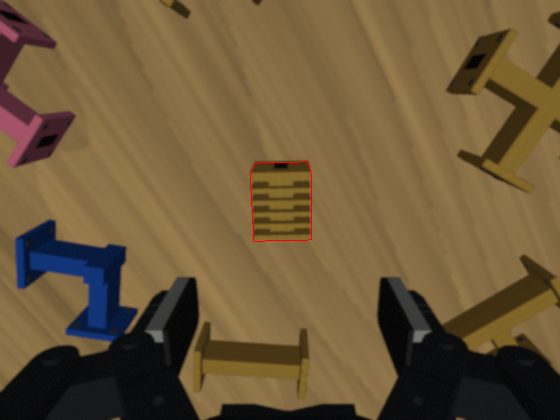

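The load sits at (281,200) in the wrist view with the projected outline on it to within a pixel, so the calibration holds. I'll go down and grip.

Call:
{"api": "send_rows", "payload": {
  "targets": [0.71,-0.21,0.25,0,0,-0.33,0,0,0.95,0,0,0,0,0,0.95,0,0,0,0,0,0.95,0,0,0,0,0,0.95,0,0,0,0,0,0,0,0,0]
}}

```text
t: 3.35
tcp_pos: [0.4298, -0.2212, 0.0321]
eef_rot: [[0.468, 0.884, -0.004], [0.884, -0.468, 0.003], [0.001, -0.005, -1.0]]
wrist_force: [-1.1, -0.2, 0.1]
width: 0.0728
```

Call:
{"api": "send_rows", "payload": {
  "targets": [0,0,0,0,0,0,0,0,0,0,0,0,0,0,0,0,0,0,0,0,0,0,0,0,0,0,0,0,0,0],
  "fingers": 1,
  "grip_force": 60
}}

```text
t: 3.85
tcp_pos: [0.4324, -0.2234, 0.0353]
eef_rot: [[0.468, 0.884, 0.002], [0.884, -0.468, -0.002], [-0.0, 0.003, -1.0]]
wrist_force: [0.5, -0.0, 7.0]
width: 0.0326
```

Call:
{"api": "send_rows", "payload": {
  "targets": [0,0,-0.8,0,0,0,0,0,-1,0,0,0,0,0,-1,0,0,0,0,0,-1,0,0,0,0,0,-0.3,0,0,0,0,0,0,0,0,0]
}}

```text
t: 4.45
tcp_pos: [0.4319, -0.223, 0.1168]
eef_rot: [[0.468, 0.884, 0.002], [0.884, -0.468, -0.001], [-0.0, 0.002, -1.0]]
wrist_force: [0.1, 0.0, -0.5]
width: 0.0328
```

```bash
python3 plan.py load place 0.11; python3 - <<'E'
from wr import *
im,cam=wrist(); c=viewer.camera("side")["color"]
cv2.imwrite("pics/s1.png",np.hstack([cv2.resize(im,(400,300)),cv2.resize(c[100:310,180:460],(400,300))]))
E
```

```text
t 4.45 from [ 0.4319 -0.223   0.1168] to [0.5751 0.261  0.11  ] 1.694 N 28 row [0.911, 0.087, 0.012, 0.001, 0.0, -0.272]
```

View pics/s1.png

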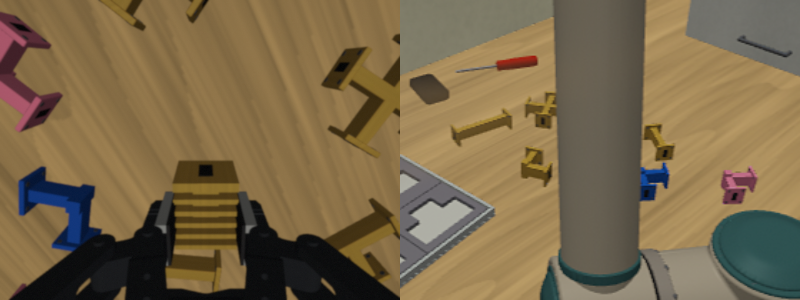

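The load is held flat between the pads, at about (205,215) in the left half of the picture. I'll carry it to its pocket.

Call:
{"api": "send_rows", "payload": {
  "targets": [0.91,0.09,0,0,0,-0.27,0.91,0.09,0,0,0,-0.27,0.91,0.09,0,0,0,-0.27,0.91,0.09,0,0,0,-0.27,0.91,0.09,0,0,0,-0.27,0.91,0.09,0,0,0,-0.27,0.91,0.09,0,0,0,-0.27,0.91,0.09,0,0,0,-0.27,0.91,0.09,0,0,0,-0.27,0.91,0.09,0,0,0,-0.27,0.91,0.09,0,0,0,-0.27,0.91,0.09,0,0,0,-0.27,0.91,0.09,0,0,0,-0.27,0.91,0.09,0,0,0,-0.27,0.91,0.09,0,0,0,-0.27,0.91,0.09,0,0,0,-0.27,0.91,0.09,0,0,0,-0.27,0.91,0.09,0,0,0,-0.27,0.91,0.09,0,0,0,-0.27,0.91,0.09,0,0,0,-0.27]
}}

```text
t: 6.55
tcp_pos: [0.5655, 0.1149, 0.1143]
eef_rot: [[0.054, 0.999, -0.003], [0.999, -0.054, -0.0], [-0.001, -0.003, -1.0]]
wrist_force: [0.7, -0.3, -0.7]
width: 0.0328
```

```bash
python3 plan.py load place 0.09
```

```text
t 6.55 from [0.5655 0.1149 0.1143] to [0.5751 0.261  0.09  ] 1.694 N 9 row [0.811, 0.074, 0.135, -0.004, 0.0, -0.246]
```

Call:
{"api": "send_rows", "payload": {
  "targets": [0.81,0.07,0.14,0,0,-0.25,0.81,0.07,0.14,0,0,-0.25,0.81,0.07,0.14,0,0,-0.25,0.81,0.07,0.14,0,0,-0.25,0.81,0.07,0.14,0,0,-0.25,0.81,0.07,0.14,0,0,-0.25,0.81,0.07,0.14,0,0,-0.25,0.81,0.07,0.14,0,0,-0.25,0.81,0.07,0.14,0,0,-0.25,0,0,0,0,0,0]
}}

```text
t: 7.55
tcp_pos: [0.5748, 0.2625, 0.0904]
eef_rot: [[-0.127, 0.992, -0.0], [0.992, 0.127, 0.001], [0.001, -0.0, -1.0]]
wrist_force: [0.0, -0.9, -1.4]
width: 0.0325
```

```bash
python3 plan.py load place 0.045
```

```text
t 7.55 from [0.5748 0.2625 0.0904] to [0.5751 0.261  0.045 ] 1.694 N 3 row [-0.025, 0.002, 0.756, -0.001, -0.003, 0.021]
```

Call:
{"api": "send_rows", "payload": {
  "targets": [-0.02,0,0.76,0,0,0,-0.02,0,0.76,0,0,0,-0.02,0,0.76,0,0,0,0,0,0.1,0,0,0,0,0,0.1,0,0,0,0,0,0,0,0,0]
}}

```text
t: 8.15
tcp_pos: [0.5752, 0.2585, 0.0429]
eef_rot: [[-0.125, 0.992, -0.0], [0.992, 0.125, -0.001], [-0.001, -0.0, -1.0]]
wrist_force: [-2.2, -0.2, 6.8]
width: 0.0324
```

Contact is felt at the pocket floor, 7 N up. I'll release and rise.

Call:
{"api": "send_rows", "payload": {
  "targets": [0,0,0,0,0,0,0,0,0,0,0,0,0,0,0,0,0,0,0,0,-0.5,0,0,0,0,0,-1,0,0,0,0,0,-1,0,0,0,0,0,-1,0,0,0],
  "fingers": 0.3
}}

```text
t: 8.85
tcp_pos: [0.5754, 0.2589, 0.1125]
eef_rot: [[-0.125, 0.992, 0.0], [0.992, 0.125, -0.0], [-0.0, 0.0, -1.0]]
wrist_force: [-0.1, 0.6, -0.5]
width: 0.0596
```

```bash
python3 plan.py elbow pick 0.11; python3 - <<'E'
from wr import *
res=np.load("res.npy",allow_pickle=True).item()
im,cam=wrist()
q=res["load"].copy();q[:2]=res["load_tray"][:2];q[2]=res["load_tray"][2]
overlay(im,cam,dict(load=np.r_[q,.004],load_tray=res["load_tray"],elbow_tray=res["elbow_tray"]),"pics/w2.png")
E
```

```text
t 8.85 from [0.5754 0.2589 0.1125] to [ 0.4516 -0.0813  0.11  ] 0.424 N 20 row [-0.961, 0.126, 0.006, 0.0, 0.0, 0.795]
```

View pics/w2.png

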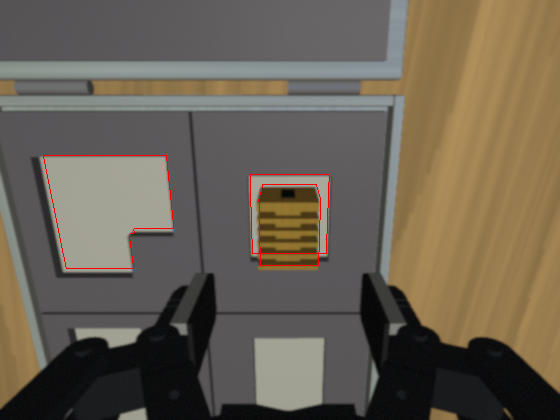

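The load lies in the small square pocket at (289,228), about 3 mm toward the bottom of the picture from centre, level and inside the lip. Next is the elbow.

Call:
{"api": "send_rows", "payload": {
  "targets": [-0.96,0.13,0,0,0,0.8,-0.96,0.13,0,0,0,0.8,-0.96,0.13,0,0,0,0.8,-0.96,0.13,0,0,0,0.8,-0.96,0.13,0,0,0,0.8,-0.96,0.13,0,0,0,0.8,-0.96,0.13,0,0,0,0.8,-0.96,0.13,0,0,0,0.8,-0.96,0.13,0,0,0,0.8,-0.96,0.13,0,0,0,0.8,-0.96,0.13,0,0,0,0.8,-0.96,0.13,0,0,0,0.8,-0.96,0.13,0,0,0,0.8,-0.96,0.13,0,0,0,0.8,-0.96,0.13,0,0,0,0.8,-0.96,0.13,0,0,0,0.8,-0.96,0.13,0,0,0,0.8,-0.96,0.13,0,0,0,0.8,-0.96,0.13,0,0,0,0.8,-0.96,0.13,0,0,0,0.8],
  "fingers": 0.5
}}

```text
t: 10.9
tcp_pos: [0.4515, -0.0816, 0.1115]
eef_rot: [[0.916, 0.402, 0.001], [0.402, -0.916, -0.0], [0.0, 0.001, -1.0]]
wrist_force: [-0.4, -0.2, 0.1]
width: 0.0427
```

```bash
python3 plan.py elbow pick 0.08
```

```text
t 10.9 from [ 0.4515 -0.0816  0.1115] to [ 0.4516 -0.0813  0.08  ] 0.424 N 2 row [0.005, -0.007, 0.788, 0.004, -0.003, -0.065]
```

Call:
{"api": "send_rows", "payload": {
  "targets": [0,0,0.94,0,0,-0.13,0,0,0.94,0,0,0,0,0,0.94,0,0,0,0,0,0.94,0,0,0,0,0,0,0,0,0]
}}

```text
t: 11.4
tcp_pos: [0.4502, -0.0805, 0.0345]
eef_rot: [[0.911, 0.413, -0.004], [0.413, -0.911, 0.001], [-0.003, -0.003, -1.0]]
wrist_force: [0.5, 0.4, -0.3]
width: 0.0424
```

```bash
python3 plan.py elbow pick 0.036; python3 - <<'E'
from wr import *
res=np.load("res.npy",allow_pickle=True).item()
im,cam=wrist();overlay(im,cam,dict(elbow=res["elbow"]),"pics/w3.png")
E
```

```text
t 11.4 from [ 0.4502 -0.0805  0.0345] to [ 0.4516 -0.0813  0.036 ] 0.424 N 1 row [0.045, 0.063, -0.077, -0.038, 0.043, 0.032]
```

View pics/w3.png

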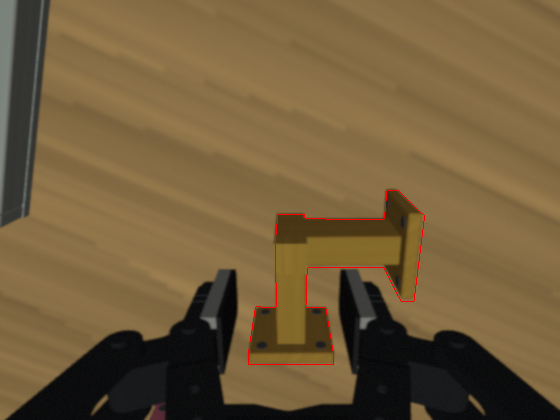

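The elbow's arm lies centred between the pads at (290,290), and the outline fits. Closing.

Call:
{"api": "send_rows", "payload": {
  "targets": [0,0,0,0,0,0,0,0,0,0,0,0,0,0,0,0,0,0,0,0,0,0,0,0,0,0,0,0,0,0],
  "fingers": 1,
  "grip_force": 60
}}

```text
t: 11.95
tcp_pos: [0.4527, -0.0812, 0.0373]
eef_rot: [[0.91, 0.414, 0.002], [0.414, -0.911, -0.001], [0.002, 0.002, -1.0]]
wrist_force: [-0.5, 0.7, 6.1]
width: 0.0098
```

Call:
{"api": "send_rows", "payload": {
  "targets": [0,0,-0.7,0,0,0,0,0,-1,0,0,0,0,0,-1,0,0,0,0,0,-1,0,0,0,0,0,-0.3,0,0,0,0,0,0,0,0,0]
}}

```text
t: 12.55
tcp_pos: [0.4524, -0.0811, 0.1169]
eef_rot: [[0.911, 0.413, 0.002], [0.413, -0.911, -0.001], [0.002, 0.002, -1.0]]
wrist_force: [-0.3, 0.2, -1.1]
width: 0.0102
```

```bash
python3 plan.py elbow place 0.11 20; python3 - <<'E'
from wr import *
wrist("pics/w4.png")
E
```

```text
t 12.55 from [ 0.4524 -0.0811  0.1169] to [0.4498 0.2403 0.11  ] 1.698 N 20 row [0.734, -0.448, 0.017, 0.002, -0.0, -0.795]
```

View pics/w4.png

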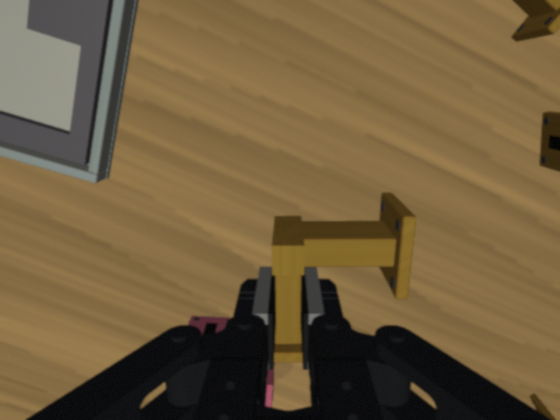

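The elbow is held level, with its free arm at (350,245), and it reads as a real grasp. Moving to its pocket.

Call:
{"api": "send_rows", "payload": {
  "targets": [0.73,-0.45,0,0,0,-0.8,0.73,-0.45,0,0,0,-0.8,0.73,-0.45,0,0,0,-0.8,0.73,-0.45,0,0,0,-0.8,0.73,-0.45,0,0,0,-0.8,0.73,-0.45,0,0,0,-0.8,0.73,-0.45,0,0,0,-0.8,0.73,-0.45,0,0,0,-0.8,0.73,-0.45,0,0,0,-0.8,0.73,-0.45,0,0,0,-0.8,0.73,-0.45,0,0,0,-0.8,0.73,-0.45,0,0,0,-0.8,0.73,-0.45,0,0,0,-0.8,0.73,-0.45,0,0,0,-0.8,0.73,-0.45,0,0,0,-0.8,0.73,-0.45,0,0,0,-0.8,0.73,-0.45,0,0,0,-0.8,0.73,-0.45,0,0,0,-0.8,0.73,-0.45,0,0,0,-0.8,0.73,-0.45,0,0,0,-0.8]
}}

```text
t: 14.6
tcp_pos: [0.4456, 0.2394, 0.1144]
eef_rot: [[-0.138, 0.99, -0.003], [0.99, 0.138, -0.001], [-0.001, -0.003, -1.0]]
wrist_force: [0.9, 0.2, -2.1]
width: 0.01
```

```bash
python3 plan.py elbow place 0.06
```

```text
t 14.6 from [0.4456 0.2394 0.1144] to [0.4498 0.2403 0.06  ] 1.698 N 3 row [0.007, 0.073, 0.907, -0.012, 0.003, 0.046]
```

Call:
{"api": "send_rows", "payload": {
  "targets": [0.01,0.07,0.9,0,0,0.05,0.01,0.07,0.9,0,0,0.05,0.01,0.07,0.9,0,0,0.05,0,0,0,0,0,0]
}}

```text
t: 15.0
tcp_pos: [0.4482, 0.2393, 0.0588]
eef_rot: [[-0.123, 0.992, -0.007], [0.992, 0.123, -0.003], [-0.002, -0.008, -1.0]]
wrist_force: [0.1, -0.4, -2.0]
width: 0.0102
```

```bash
python3 plan.py elbow place 0.043 3
```

```text
t 15.0 from [0.4482 0.2393 0.0588] to [0.4498 0.2403 0.043 ] 1.698 N 3 row [0.014, 0.03, 0.263, -0.032, 0.008, -0.014]
```

Call:
{"api": "send_rows", "payload": {
  "targets": [0.01,0.03,0.26,0,0,0,0.01,0.03,0.26,0,0,0,0.01,0.03,0.26,0,0,0,0,0,0,0,0,0]
}}

```text
t: 15.4
tcp_pos: [0.4525, 0.241, 0.0461]
eef_rot: [[-0.123, 0.992, -0.001], [0.992, 0.123, -0.0], [-0.0, -0.001, -1.0]]
wrist_force: [0.2, 0.7, -0.7]
width: 0.0102
```

Call:
{"api": "send_rows", "payload": {
  "targets": [0,0,0.1,0,0,0,0,0,0.1,0,0,0,0,0,0,0,0,0]
}}

```text
t: 15.7
tcp_pos: [0.4529, 0.2411, 0.0452]
eef_rot: [[-0.123, 0.992, 0.001], [0.992, 0.123, 0.0], [0.0, 0.002, -1.0]]
wrist_force: [-3.9, -1.8, 17.6]
width: 0.0101
```

Call:
{"api": "send_rows", "payload": {
  "targets": [0,0,0,0,0,0,0,0,0,0,0,0,0,0,0,0,0,0,0,0,-0.5,0,0,0,0,0,-1,0,0,0,0,0,-1,0,0,0,0,0,-1,0,0,0],
  "fingers": 0.6
}}

```text
t: 16.4
tcp_pos: [0.4526, 0.2411, 0.1135]
eef_rot: [[-0.123, 0.992, -0.0], [0.992, 0.123, -0.0], [-0.0, -0.0, -1.0]]
wrist_force: [0.3, 0.8, 0.2]
width: 0.0342
```

```bash
python3 plan.py straight pick 0.11; python3 - <<'E'
from wr import *
res=np.load("res.npy",allow_pickle=True).item()
im,cam=wrist()
overlay(im,cam,dict(elbow=np.r_[res["elbow_tray"],.007],elbow_tray=np.r_[res["elbow_tray"],.003]),"pics/w5.png")
E
```

```text
t 16.4 from [0.4526 0.2411 0.1135] to [ 0.3551 -0.3152  0.11  ] 2.56 N 31 row [-0.709, -0.617, 0.006, -0.0, 0.0, -0.349]
```

View pics/w5.png

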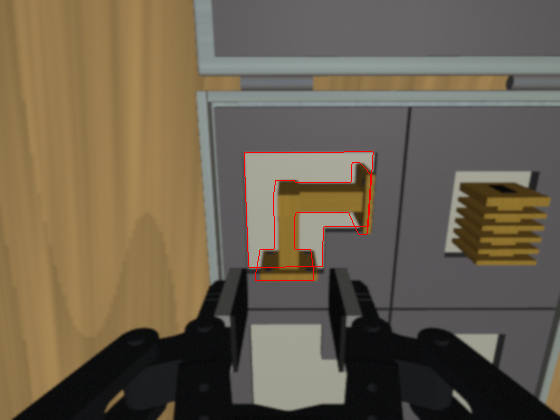

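The elbow lies in its L pocket at (310,215), within about 2 mm of the predicted seated outline. Next is the short straight.

Call:
{"api": "send_rows", "payload": {
  "targets": [-0.71,-0.62,0,0,0,-0.35,-0.71,-0.62,0,0,0,-0.35,-0.71,-0.62,0,0,0,-0.35,-0.71,-0.62,0,0,0,-0.35,-0.71,-0.62,0,0,0,-0.35,-0.71,-0.62,0,0,0,-0.35,-0.71,-0.62,0,0,0,-0.35,-0.71,-0.62,0,0,0,-0.35,-0.71,-0.62,0,0,0,-0.35,-0.71,-0.62,0,0,0,-0.35,-0.71,-0.62,0,0,0,-0.35,-0.71,-0.62,0,0,0,-0.35,-0.71,-0.62,0,0,0,-0.35,-0.71,-0.62,0,0,0,-0.35,-0.71,-0.62,0,0,0,-0.35,-0.71,-0.62,0,0,0,-0.35,-0.71,-0.62,0,0,0,-0.35,-0.71,-0.62,0,0,0,-0.35,-0.71,-0.62,0,0,0,-0.35,-0.71,-0.62,0,0,0,-0.35],
  "fingers": 0.5
}}

```text
t: 18.45
tcp_pos: [0.3324, -0.1119, 0.1126]
eef_rot: [[-0.632, 0.775, 0.0], [0.775, 0.632, -0.0], [-0.0, 0.0, -1.0]]
wrist_force: [-0.2, -0.1, 0.0]
width: 0.0426
```

```bash
python3 plan.py straight pick 0.09
```

```text
t 18.45 from [ 0.3324 -0.1119  0.1126] to [ 0.3551 -0.3152  0.09  ] 2.56 N 12 row [-0.648, -0.56, 0.094, 0.0, 0.0, -0.317]
```

Call:
{"api": "send_rows", "payload": {
  "targets": [-0.65,-0.56,0.09,0,0,-0.32,-0.65,-0.56,0.09,0,0,-0.32,-0.65,-0.56,0.09,0,0,-0.32,-0.65,-0.56,0.09,0,0,-0.32,-0.65,-0.56,0.09,0,0,-0.32,-0.65,-0.56,0.09,0,0,-0.32,-0.65,-0.56,0.09,0,0,-0.32,-0.65,-0.56,0.09,0,0,-0.32,-0.65,-0.56,0.09,0,0,-0.32,-0.65,-0.56,0.09,0,0,-0.32,-0.65,-0.56,0.09,0,0,-0.32,-0.65,-0.56,0.09,0,0,-0.32,0,0,0,0,0,0]
}}

```text
t: 19.75
tcp_pos: [0.3566, -0.3173, 0.0909]
eef_rot: [[-0.836, 0.549, 0.001], [0.549, 0.836, -0.002], [-0.002, -0.001, -1.0]]
wrist_force: [0.4, 0.1, 0.5]
width: 0.0427
```

```bash
python3 plan.py straight pick 0.036 3
```

```text
t 19.75 from [ 0.3566 -0.3173  0.0909] to [ 0.3551 -0.3152  0.036 ] 2.56 N 3 row [0.041, 0.015, 0.915, -0.004, 0.009, 0.001]
```

Call:
{"api": "send_rows", "payload": {
  "targets": [0.04,0.01,0.91,0,0,0,0.03,0.01,0.91,0,0,0,0.03,0.01,0.91,0,0,0,0,0,0,0,0,0]
}}

```text
t: 20.15
tcp_pos: [0.3526, -0.3108, 0.0346]
eef_rot: [[-0.836, 0.548, -0.004], [0.548, 0.836, 0.005], [0.006, 0.002, -1.0]]
wrist_force: [-0.1, 0.5, 0.2]
width: 0.0427
```

Call:
{"api": "send_rows", "payload": {
  "targets": [0,0,0,0,0,0,0,0,0,0,0,0,0,0,0,0,0,0,0,0,0,0,0,0,0,0,0,0,0,0],
  "fingers": 1,
  "grip_force": 60
}}

```text
t: 20.65
tcp_pos: [0.3549, -0.3137, 0.0374]
eef_rot: [[-0.836, 0.548, 0.001], [0.548, 0.836, -0.001], [-0.002, -0.0, -1.0]]
wrist_force: [-0.5, 0.9, 6.4]
width: 0.01
```

Call:
{"api": "send_rows", "payload": {
  "targets": [0,0,-0.7,0,0,0,0,0,-1,0,0,0,0,0,-1,0,0,0,0,0,-1,0,0,0,0,0,-0.3,0,0,0,0,0,0,0,0,0]
}}

```text
t: 21.25
tcp_pos: [0.3547, -0.3138, 0.1171]
eef_rot: [[-0.836, 0.548, 0.001], [0.548, 0.836, -0.002], [-0.002, -0.001, -1.0]]
wrist_force: [0.7, 0.2, -1.7]
width: 0.0099
```

```bash
python3 plan.py straight place 0.11; python3 - <<'E'
from wr import *
wrist("pics/w6.png")
E
```

```text
t 21.25 from [ 0.3547 -0.3138  0.1171] to [0.5916 0.1296 0.11  ] 1.693 N 28 row [0.451, 0.809, 0.012, 0.0, 0.001, 0.388]
```

View pics/w6.png

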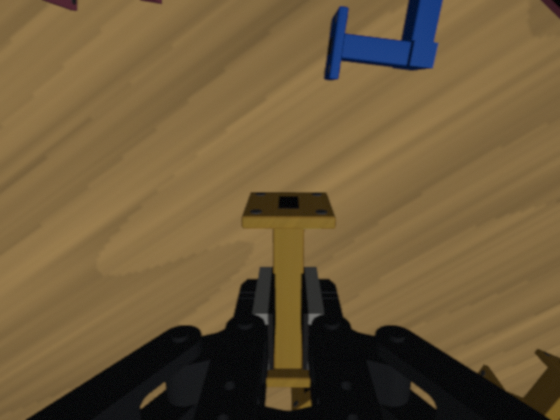

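The straight is held at its middle and level, with its far flange at (289,210). Carrying it over.

Call:
{"api": "send_rows", "payload": {
  "targets": [0.45,0.81,0,0,0,0.39,0.45,0.81,0,0,0,0.39,0.45,0.81,0,0,0,0.39,0.45,0.81,0,0,0,0.39,0.45,0.81,0,0,0,0.39,0.45,0.81,0,0,0,0.39,0.45,0.81,0,0,0,0.39,0.45,0.81,0,0,0,0.39,0.45,0.81,0,0,0,0.39,0.45,0.81,0,0,0,0.39,0.45,0.81,0,0,0,0.39,0.45,0.81,0,0,0,0.39,0.45,0.81,0,0,0,0.39,0.45,0.81,0,0,0,0.39,0.45,0.81,0,0,0,0.39,0.45,0.81,0,0,0,0.39,0.45,0.81,0,0,0,0.39,0.45,0.81,0,0,0,0.39,0.45,0.81,0,0,0,0.39,0.45,0.81,0,0,0,0.39]
}}

```text
t: 23.3
tcp_pos: [0.4854, 0.0275, 0.1148]
eef_rot: [[-0.357, 0.934, -0.003], [0.934, 0.357, 0.0], [0.001, -0.003, -1.0]]
wrist_force: [0.9, -0.4, -1.5]
width: 0.0101
```

```bash
python3 plan.py straight place 0.1
```

```text
t 23.3 from [0.4854 0.0275 0.1148] to [0.5916 0.1296 0.1   ] 1.693 N 9 row [0.399, 0.717, 0.081, -0.004, -0.001, 0.338]
```

Call:
{"api": "send_rows", "payload": {
  "targets": [0.4,0.72,0.08,0,0,0.34,0.4,0.72,0.08,0,0,0.34,0.4,0.72,0.08,0,0,0.34,0.4,0.72,0.08,0,0,0.34,0.4,0.72,0.08,0,0,0.34,0.4,0.72,0.08,0,0,0.34,0.4,0.72,0.08,0,0,0.34,0.4,0.72,0.08,0,0,0.34,0.4,0.72,0.08,0,0,0.34,0,0,0,0,0,0,0,0,0,0,0,0]
}}

```text
t: 24.4
tcp_pos: [0.5915, 0.1288, 0.1003]
eef_rot: [[-0.123, 0.992, -0.004], [0.992, 0.123, -0.001], [-0.0, -0.004, -1.0]]
wrist_force: [-0.6, 0.7, -1.8]
width: 0.0099
```

```bash
python3 plan.py straight place 0.046 4
```

```text
t 24.4 from [0.5915 0.1288 0.1003] to [0.5916 0.1296 0.046 ] 1.693 N 4 row [0.009, 0.004, 0.679, -0.011, 0.001, 0.002]
```

Call:
{"api": "send_rows", "payload": {
  "targets": [0.01,0,0.68,0,0,0,0.01,0,0.68,0,0,0,0.01,0,0.68,0,0,0,0.01,0,0.5,0,0,0,0,0,0.2,0,0,0,0,0,0.1,0,0,0,0,0,0,0,0,0,0,0,0,0,0,0]
}}

```text
t: 25.2
tcp_pos: [0.5925, 0.1298, 0.0455]
eef_rot: [[-0.122, 0.993, -0.0], [0.993, 0.122, -0.0], [-0.0, -0.0, -1.0]]
wrist_force: [-1.8, 0.5, 3.6]
width: 0.01
```

Call:
{"api": "send_rows", "payload": {
  "targets": [0,0,0.05,0,0,0,0,0,0,0,0,0,0,0,0,0,0,0,0,0,-0.5,0,0,0,0,0,-1,0,0,0,0,0,-1,0,0,0,0,0,-1,0,0,0],
  "fingers": 0.6
}}

```text
t: 25.9
tcp_pos: [0.5929, 0.1299, 0.1155]
eef_rot: [[-0.121, 0.993, 0.001], [0.993, 0.121, -0.0], [-0.0, 0.001, -1.0]]
wrist_force: [-0.1, 1.1, 0.1]
width: 0.0346
```

```bash
python3 plan.py tee pick 0.11
```

```text
t 25.9 from [0.5929 0.1299 0.1155] to [ 0.514  -0.3839  0.11  ] 1.699 N 29 row [-0.862, -0.245, 0.009, 0.0, 0.0, -0.003]
```

Call:
{"api": "send_rows", "payload": {
  "targets": [-0.86,-0.25,0,0,0,0,-0.86,-0.25,0,0,0,0,-0.86,-0.25,0,0,0,0,-0.86,-0.25,0,0,0,0,-0.86,-0.25,0,0,0,0,-0.86,-0.25,0,0,0,0,-0.86,-0.25,0,0,0,0,-0.86,-0.25,0,0,0,0,-0.86,-0.25,0,0,0,0,-0.86,-0.25,0,0,0,0,-0.86,-0.25,0,0,0,0,-0.86,-0.25,0,0,0,0,-0.86,-0.25,0,0,0,0,-0.86,-0.25,0,0,0,0,-0.86,-0.25,0,0,0,0,-0.86,-0.25,0,0,0,0,-0.86,-0.25,0,0,0,0,-0.86,-0.25,0,0,0,0,-0.86,-0.25,0,0,0,0,-0.86,-0.25,0,0,0,0],
  "fingers": 0.5
}}

```text
t: 27.9
tcp_pos: [0.5338, -0.2253, 0.1133]
eef_rot: [[-0.121, 0.993, -0.002], [0.993, 0.121, 0.001], [0.001, -0.002, -1.0]]
wrist_force: [0.6, 0.0, -0.1]
width: 0.0423
```

```bash
python3 plan.py tee pick 0.09 11
```

```text
t 27.9 from [ 0.5338 -0.2253  0.1133] to [ 0.514  -0.3839  0.09  ] 1.699 N 11 row [-0.704, -0.179, 0.106, -0.002, -0.001, -0.009]
```

Call:
{"api": "send_rows", "payload": {
  "targets": [-0.7,-0.18,0.1,0,0,0,-0.7,-0.18,0.1,0,0,0,-0.7,-0.18,0.1,0,0,0,-0.7,-0.18,0.1,0,0,0,-0.7,-0.18,0.1,0,0,0,-0.7,-0.18,0.1,0,0,0,-0.7,-0.18,0.1,0,0,0,-0.7,-0.18,0.1,0,0,0,-0.7,-0.18,0.1,0,0,0,-0.7,-0.18,0.1,0,0,0,-0.7,-0.18,0.1,0,0,0,0,0,0,0,0,0,0,0,0,0,0,0]
}}

```text
t: 29.2
tcp_pos: [0.5144, -0.3815, 0.0919]
eef_rot: [[-0.121, 0.993, -0.0], [0.993, 0.121, 0.001], [0.001, -0.0, -1.0]]
wrist_force: [0.2, 0.5, -0.1]
width: 0.0429
```

```bash
python3 plan.py tee pick 0.036 3; python3 - <<'E'
from wr import *
res=np.load("res.npy",allow_pickle=True).item()
im,cam=wrist()
overlay(im,cam,dict(tee=res["tee"],cross=res["cross"]),"pics/w7.png")
E
```

```text
t 29.2 from [ 0.5144 -0.3815  0.0919] to [ 0.514  -0.3839  0.036 ] 1.699 N 3 row [-0.04, -0.011, 0.932, -0.001, -0.003, -0.032]
```

View pics/w7.png

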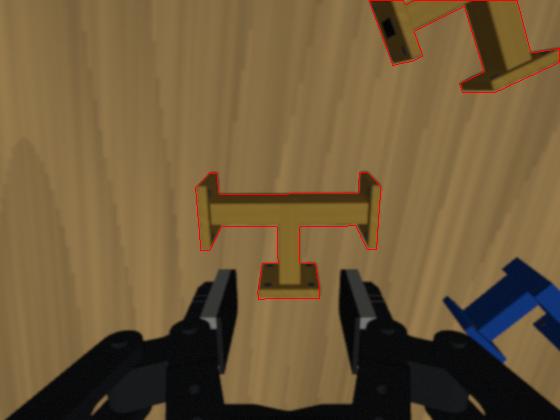

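The tee sits at (289,225) and the cross at top right, both exactly on their outlines. I'll grip the branch.

Call:
{"api": "send_rows", "payload": {
  "targets": [-0.04,-0.01,0.93,0,0,-0.03,-0.04,-0.01,0.93,0,0,-0.03,-0.04,-0.01,0.93,0,0,-0.03,0,0,0,0,0,0,0,0,0,0,0,0]
}}

```text
t: 29.75
tcp_pos: [0.5145, -0.3832, 0.0365]
eef_rot: [[-0.129, 0.992, -0.0], [0.992, 0.129, 0.0], [0.0, -0.0, -1.0]]
wrist_force: [0.2, 0.5, -0.4]
width: 0.0429
```

Call:
{"api": "send_rows", "payload": {
  "targets": [0,0,0,0,0,0,0,0,0,0,0,0,0,0,0,0,0,0,0,0,0,0,0,0,0,0,0,0,0,0],
  "fingers": 1,
  "grip_force": 70
}}

```text
t: 30.25
tcp_pos: [0.515, -0.3842, 0.0378]
eef_rot: [[-0.129, 0.992, 0.002], [0.992, 0.129, -0.001], [-0.002, 0.002, -1.0]]
wrist_force: [0.5, 0.5, 6.4]
width: 0.0093
```

Call:
{"api": "send_rows", "payload": {
  "targets": [0,0,-0.7,0,0,0,0,0,-1,0,0,0,0,0,-1,0,0,0,0,0,-1,0,0,0,0,0,-0.3,0,0,0,0,0,0,0,0,0]
}}

```text
t: 30.85
tcp_pos: [0.5147, -0.3842, 0.1176]
eef_rot: [[-0.129, 0.992, 0.002], [0.992, 0.129, -0.002], [-0.002, 0.001, -1.0]]
wrist_force: [-0.1, 0.1, -2.5]
width: 0.0094
```

```bash
python3 plan.py tee place 0.11; python3 - <<'E'
from wr import *
wrist("pics/w8.png")
E
```

```text
t 30.85 from [ 0.5147 -0.3842  0.1176] to [0.4844 0.116  0.11  ] 3.269 N 28 row [0.674, 0.73, 0.013, -0.0, 0.001, -0.701]
```

View pics/w8.png

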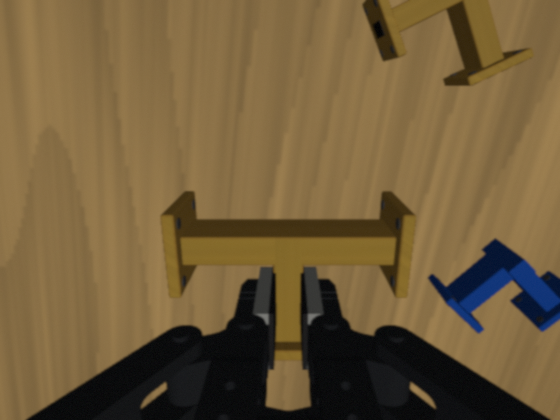

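The tee is held level at (288,240). Carrying it at a TCP height of 0.117 m, well over the cross.

Call:
{"api": "send_rows", "payload": {
  "targets": [0.67,0.73,0,0,0,-0.7,0.67,0.73,0,0,0,-0.7,0.67,0.73,0,0,0,-0.7,0.67,0.73,0,0,0,-0.7,0.67,0.73,0,0,0,-0.7,0.67,0.73,0,0,0,-0.7,0.67,0.73,0,0,0,-0.7,0.67,0.73,0,0,0,-0.7,0.67,0.73,0,0,0,-0.7,0.67,0.73,0,0,0,-0.7,0.67,0.73,0,0,0,-0.7,0.67,0.73,0,0,0,-0.7,0.67,0.73,0,0,0,-0.7,0.67,0.73,0,0,0,-0.7,0.67,0.73,0,0,0,-0.7,0.67,0.73,0,0,0,-0.7,0.67,0.73,0,0,0,-0.7,0.67,0.73,0,0,0,-0.7,0.67,0.73,0,0,0,-0.7,0.67,0.73,0,0,0,-0.7]
}}

```text
t: 32.9
tcp_pos: [0.5762, -0.0116, 0.1162]
eef_rot: [[-0.95, 0.312, -0.0], [0.312, 0.95, -0.0], [0.0, -0.0, -1.0]]
wrist_force: [0.3, -0.2, -2.3]
width: 0.0095
```

```bash
python3 plan.py tee place 0.1
```

```text
t 32.9 from [ 0.5762 -0.0116  0.1162] to [0.4844 0.116  0.1   ] 3.269 N 9 row [0.596, 0.648, 0.09, -0.0, -0.0, -0.618]
```

Call:
{"api": "send_rows", "payload": {
  "targets": [0.6,0.65,0.09,0,0,-0.62,0.6,0.65,0.09,0,0,-0.62,0.6,0.65,0.09,0,0,-0.62,0.6,0.65,0.09,0,0,-0.62,0.6,0.65,0.09,0,0,-0.62,0.6,0.65,0.09,0,0,-0.62,0.6,0.65,0.09,0,0,-0.62,0.6,0.65,0.09,0,0,-0.62,0.6,0.65,0.09,0,0,-0.62,0,0,0,0,0,0,0,0,0,0,0,0]
}}

```text
t: 34.0
tcp_pos: [0.4849, 0.1155, 0.1002]
eef_rot: [[-0.992, -0.126, 0.001], [-0.126, 0.992, -0.0], [-0.001, -0.001, -1.0]]
wrist_force: [-1.0, 0.4, -2.3]
width: 0.0096
```

```bash
python3 plan.py tee place 0.0505 3
```

```text
t 34.0 from [0.4849 0.1155 0.1002] to [0.4844 0.116  0.0505] 3.269 N 3 row [0.007, 0.009, 0.829, -0.003, 0.004, -0.007]
```

Call:
{"api": "send_rows", "payload": {
  "targets": [0.01,0.01,0.83,0,0,0,0.01,0.01,0.83,0,0,0,0.01,0.01,0.83,0,0,0,0,0,0.12,0,0,0,0,0,0.12,0,0,0,0,0,0,0,0,0,0,0,0,0,0,0]
}}

```text
t: 34.7
tcp_pos: [0.4852, 0.1157, 0.0462]
eef_rot: [[-0.992, -0.124, 0.002], [-0.124, 0.992, 0.0], [-0.002, -0.0, -1.0]]
wrist_force: [-0.0, 0.4, -1.8]
width: 0.0095
```

Call:
{"api": "send_rows", "payload": {
  "targets": [0,0,0.1,0,0,0,0,0,0,0,0,0]
}}

```text
t: 34.9
tcp_pos: [0.4853, 0.1157, 0.0457]
eef_rot: [[-0.992, -0.124, 0.003], [-0.124, 0.992, -0.0], [-0.003, -0.0, -1.0]]
wrist_force: [-3.6, -1.0, 13.5]
width: 0.0097
```

Contact is at the same 8 mm rise as for the other parts. I'll release and rise straight up.

Call:
{"api": "send_rows", "payload": {
  "targets": [0,0,0,0,0,0,0,0,0,0,0,0,0,0,0,0,0,0,0,0,-0.5,0,0,0,0,0,-1,0,0,0,0,0,-1,0,0,0,0,0,-1,0,0,0,0,0,-1,0,0,0,0,0,-1,0,0,0,0,0,-1,0,0,0,0,0,-1,0,0,0,0,0,0,0,0,0],
  "fingers": 0.65
}}

```text
t: 36.1
tcp_pos: [0.4861, 0.116, 0.1966]
eef_rot: [[-0.992, -0.124, 0.007], [-0.124, 0.992, 0.001], [-0.007, -0.0, -1.0]]
wrist_force: [0.1, 0.7, 0.5]
width: 0.0296
```

```bash
python3 - <<'E'
from wr import *
res=np.load("res.npy",allow_pickle=True).item()
c=viewer.camera("side");im=c["color"];cam=(c["intrinsics"],c["position"],c["rotation"])
overlay(im,cam,{**{n:np.r_[res[n+"_tray"],.0075] for n in("tee","elbow","straight","load")},"cross":res["cross"],"long_straight":res["long_straight"]},"pics/s2.png")
a=cv2.imread("pics/s2.png")[130:340,50:330]
cv2.imwrite("pics/s2c.png",cv2.convertScaleAbs(cv2.resize(a,(800,600),interpolation=cv2.INTER_CUBIC),alpha=1.3))
E
```

```text
(no output)
```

View pics/s2c.png

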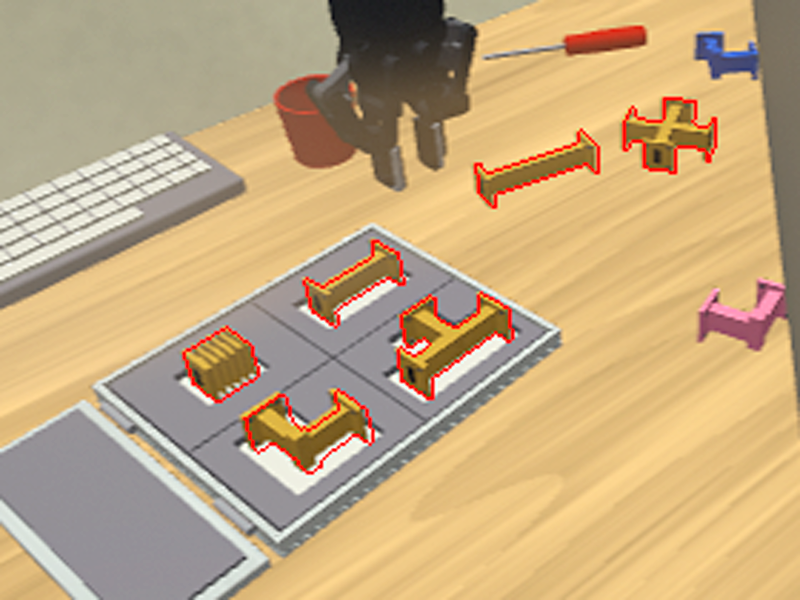

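The side view shows all four parts flat in their own pockets, with every seated outline matching to within a few millimetres. The cross and long straight are on their original outlines, and the gripper is clear. Handing in.

```bash
python3 -c "
from rig import close_job,get_obs
print(get_obs()['t'],close_job())"
```

```text
the job is handed in; nothing more can be done
36.15 None
```

The tee, elbow, short straight and load are packed in their own pockets, and I handed the job in at 36 s of the 99 s limit.

- **Method:** I found the parts by fitting their outlines in the top picture and confirmed three of the four in close-up before gripping; the short straight I checked only once it was held. I gripped the load across its 34 mm and the others by a tube. Each part was lowered until it touched the pocket floor (4 to 18 N), then released.
- **Last check, side view:** All four parts lie flat and within a few millimetres of their pocket centres. The load is the furthest off, at about 3 mm. The cross and the long straight are still on their starting outlines, and the gripper is well clear.
- **One disagreement:** Every part touched down about 8 mm above the height it was picked up from, where I expected 4 mm. All four rose by the same amount, and the side view matches parts seated about 7.5 mm up. I take this to be the case's own base under the inserts, but I did not measure it separately.

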